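# Stand the module up and probe its round test pad

## Task

The tall aluminium module has been knocked over: stand it upright on its black base on the bench and let go of it. Then lift the spring probe out of its stand and, holding the probe upright, press its tip lightly on the round brass pad (not the square one) on top of the module, so that the spring plunger is pushed in about half way, some 5 mm. Finish holding the probe there, pressing and not letting go, and leave the other things on the bench alone.

Things in the scene. Friction and masses are not known exactly. Their poses are not given: they have to be found in the camera images.
- module: Loose aluminium block, 44 (own x) x 40 (y) x 84 mm (z), 0.3 kg, heavy black base at -z, black top with two brass pads at +z. Origin at its centre: 22 mm up while it lies on its +x face, z level and roughly away from the robot; 42 mm up standing. A steel stud, 12 mm across, 6 mm long, on each 40 mm-apart side (+y, -y): 52 mm over the ends. Pinched there lightly, it swings, base down.
- stud_mid (a point): Middle of the line through the module's two side studs, on its axis, 68 mm above the base (26 mm above the module's origin); 22 mm above the bench while the module lies.
- test_pad (a point): Centre of the round brass test pad, 12 mm in diameter, nearly flush, on the module's top face, 11 mm from the middle towards the module's own +x. The square 10 mm pad on the other side is not the target.
- stand: Probe stand, fixed: grey block 56x56 mm on a 72x72x6 mm foot, top 75 mm above the bench, with one square well (15 mm) down its middle. Origin at the centre of its underside on the bench, z up.
- probe: Loose spring probe, 56 g, upright in the stand's well, tip down. Origin on its axis at the barrel's lower end (35 mm up at first), own z up to the handle's end. Barrel 10 mm dia. 0 to 40 mm; collar 26 mm dia. 40 to 44 (rests on the stand); black square handle 16x16 mm (sides along own x, y) 44 to 100; small knob to 104. Lift 65 mm to clear the well.
- probe_tip (a point): Tip of the probe's spring plunger (4 mm brass pin tapering to 2.4 mm), on the probe's axis, 24 mm below the probe's origin when not pressed.
- plunger (a joint): How far the plunger is pushed into the barrel, in m: 0 free, 0.010 hard stop. The spring pushes back with 0.7 N at first touch, 2.5 N at 5 mm, 4.2 N at the stop.
- spool: Bystander, to be left alone: solder spool, 56 mm across, 36 high.
- jar: Bystander, to be left alone: round screw jar with a dark lid, 43 mm across, 46 high.
- side_cutters: Bystander, to be left alone: side cutters lying flat, 45x120x12 mm.
- tweezers: Bystander, to be left alone: black tweezers lying flat, 17x129x9 mm.
- eye_loupe: Bystander, to be left alone: black eye loupe, 33 mm across, 30 high.
- brush: Bystander, to be left alone: black antistatic brush lying flat, 42x136x9 mm.
- stick: Bystander, to be left alone: black memory stick lying flat, 17x56x9 mm.
- board: Bystander, to be left alone: small bare circuit board lying flat, 15x35x4 mm.
Mind the look-alikes: they are no part of the job. Of the things like the module, leave any that is brown or turquoise; of the rest the larger one is meant.

How it is judged:
By the outcome, as a careful person would: the job done as asked, in the order asked, and still so for the second after the job is handed in, while the arm keeps its last pose, push and grip.
It also fails if it takes over 72 s, if anything falls off the work surface, if the arm or the gripper's body presses on something with over 40 N, if the wrist force passes 120 N, or if a joint passes its speed limit or range.

## Robot

A 7-joint arm with a two-finger parallel gripper is mounted at the origin on the work surface; the furniture and walls round the work are solid. World frame = base frame: x ahead of the robot, y to its left, z up, the work surface at z = 0. Lengths are in m, angles in degrees, forces in N, time in s.
With the tool pointing down it reaches from about 0.425 to 0.875 m from the base axis. Payload 4.7 kg.
Tool frame: the origin (TCP) lies midway between the tips of the shut fingers; the grasp point (between the pads) lies 19 mm behind it; z points along the fingers, y is the direction in which the jaws open and shut (so a half turn about z gives the same grasp; the last joint's range is limited). The gripper opens to 87 mm and grips with 3 to 60 N. Pads are 19 mm wide; open, the fingers measure 117 mm over their backs; the gripper's body (75 mm by 190 mm) begins 51 mm behind the grasp point.
Start: joints at [77.813, 18.392, -4.016, 83.108, 1.295, 78.541, -3.26], TCP at [0.146, -0.633, 0.223] pointing down, gripper open.
Joint ranges: [-163.93, 163.93], [-17.29, 119.83], [-79.2, 71.16], [3.27, 140.29], [-89.18, 269.18], [5.43, 117.66], [-154.24, 154.24]. Speed limits (degrees/s): [147.25, 147.25, 180, 180, 180, 180, 180].

## Interface

Orientations are given as [roll, pitch, yaw] about the fixed x, y, z axes, in that order (R = Rz(yaw) Ry(pitch) Rx(roll)).
In Python, from cell import env gives the robot as it stands. The module is installed in compiled form; this text tells all that it offers.
- The arm moves only by the tool servo_tool, never from a script. Its argument "plan" is a list of rows, each a list of 3 entries, a list of its own where there are three numbers: the opening, from 0 (shut) to 1 (fully open), then the shift along the tool's x, y, z in cm, then the turn, a rotation vector about the tool's x, y, z in degrees. A call has 1 to 20 rows; each row shifts and turns the pose as measured when the row begins, along the tool's axes as they then stand; what a row does not reach is not made up. A row lasts 1/12 s, in which the tool goes at most 41.7 mm and 7.16 degrees, less where a joint would pass 70% of its speed; a pose out of reach is approached as far as the arm can. A call is refused whole if a number of a shift passes 4.17 or a number of a turn 7.16, either way. A call with a gripper value outside its range is refused whole. The fingers move at their own pace and stop on an object; "force" is the grip in N (left out, the last holds). Time passes only in rows, so rows that do not move let the fingers close. It gives the time, the measured TCP pose, the force and the opening at its end, in the units of the state.
- env.get_obs(): the state, without advancing time (a new reading comes with each control period).
- env.read_camera(name): name is "side" or "top"; returns a dict with "image" (420x560x3 uint8, blue, green, red), "fx", "fy", "cx", "cy" (pixels), "rvec" (rotation vector, rad) and "tvec" (3), from world to camera coordinates, as OpenCV has them. Camera axes: x right, y down, z forward; pixel columns grow to the right and rows downward; lengths in m; the calibration is good to about 2 mm. A picture is of the moment at which its call begins. There is no depth.
- env.sign_off(): hands the job in, once; it reports no verdict.
The state is a dict: "time_s": time; "qpos": joint angles; "joint_velocities": joint speeds; "effort": joint torques, N m; "tool_pos": TCP position; "tool_rot": TCP orientation; "force": force on the tool from outside, world axes, zero at the start; "wrist_torque": the same for the moment, N m; "grip_width": finger opening in m.
Only numpy, scipy, OpenCV 4.12 (cv2) and the standard library are available. Lean on these libraries where they do the work, as an engineer would, in place of code of your own. Each camera call takes 0.05 s, during which the arm holds its last target. There are 200 camera calls.

## Working session

There is one attempt and no reset: what is moved stays moved. The work goes in short steps, Python scripts to look and compute and a tool call to move; the robot and the scene stay as the last step left them, time stands still between calls to the robot, and variables do not carry over. Pictures are saved under pics/ and viewed, about 8 in all and at most 12, crops included, and the job is handed in when it is done.

Besides the shell and the picture viewer there is one more tool, called after "Emit:" by a JSON object that holds its "fn" and its "kwargs". servo_tool: Moves the arm, as the interface text tells. Its arguments: {"type":"object","properties":{"plan":{"type":"array"},"force":{"type":"number"}},"required":["plan"]}

```bash
mkdir -p pics; cat > h.py <<'E'
import numpy as np, cv2
from cell import env
def cam(n):
    c=env.read_camera(n); c['K']=np.array([[c['fx'],0,c['cx']],[0,c['fy'],c['cy']],[0,0,1.]])
    c['R']=cv2.Rodrigues(np.array(c['rvec'],float))[0]; c['t']=np.array(c['tvec'],float).ravel(); return c
def pt(c,u,v,z):  # pixel to world at height z
    d=c['R'].T@np.linalg.inv(c['K'])@[u,v,1]; o=-c['R'].T@c['t']; return o+d*(z-o[2])/d[2]
def px(c,p): return cv2.projectPoints(np.array(p,float).reshape(-1,3),np.array(c['rvec'],float),c['t'],c['K'],None)[0].reshape(-1,2)
def tri(c1,p1,c2,p2):
    P=[c['K']@np.c_[c['R'],c['t']] for c in (c1,c2)]
    X=cv2.triangulatePoints(P[0],P[1],np.array(p1,float),np.array(p2,float)).ravel(); return X[:3]/X[3]
def save(im,name,box=None,s=1):
    if box: im=im[box[1]:box[3],box[0]:box[2]]
    cv2.imwrite('pics/'+name,cv2.resize(im,None,fx=s,fy=s,interpolation=cv2.INTER_CUBIC))
E
python3 - <<'E'
from h import *
for n in('top','side'):
    c=cam(n); save(c['image'],n+'0.png',s=1.42); print(n,-c['R'].T@c['t'],c['R'][2],c['fx'])
print(env.get_obs())
E
```

```text
top [0.3566073  0.0137424  1.07472419] [ 0.19037893  0.01626249 -0.98157597] 469.81216325878313
side [ 1.25337701 -0.12617489  1.03826489] [-0.57192718  0.14319731 -0.807709  ] 482.9291065311329
{'time_s': 0.1, 'qpos': array([77.81269553, 18.43283561, -4.01735562, 83.16748389,  1.29519454,
       78.5414241 , -3.26062716]), 'joint_velocities': array([ 0.04657098,  0.0032519 ,  0.06088819, -0.16947782, -0.09587707,
        0.04273386,  0.03249701]), 'effort': array([ 4.18562047e-05, -4.92570806e+01, -4.05664556e-01, -3.13398921e+01,
       -6.42509549e-02,  3.94504680e-02,  9.75168678e-05]), 'tool_pos': array([ 0.14602333, -0.63287748,  0.2215973 ]), 'tool_rot': array([-1.79903507e+02,  5.11389898e-03,  1.29980364e+01]), 'force': array([-0.46258375,  0.14411111,  0.58510074]), 'wrist_torque': array([-0.01375241, -0.02401433,  0.00788476]), 'grip_width': 0.08681952196411082}
```

View pics/top0.png

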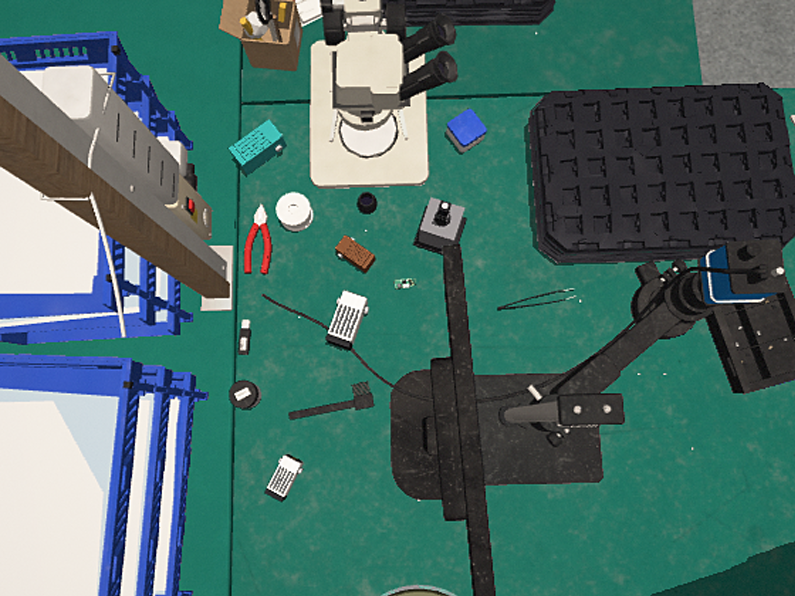

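View pics/side0.png

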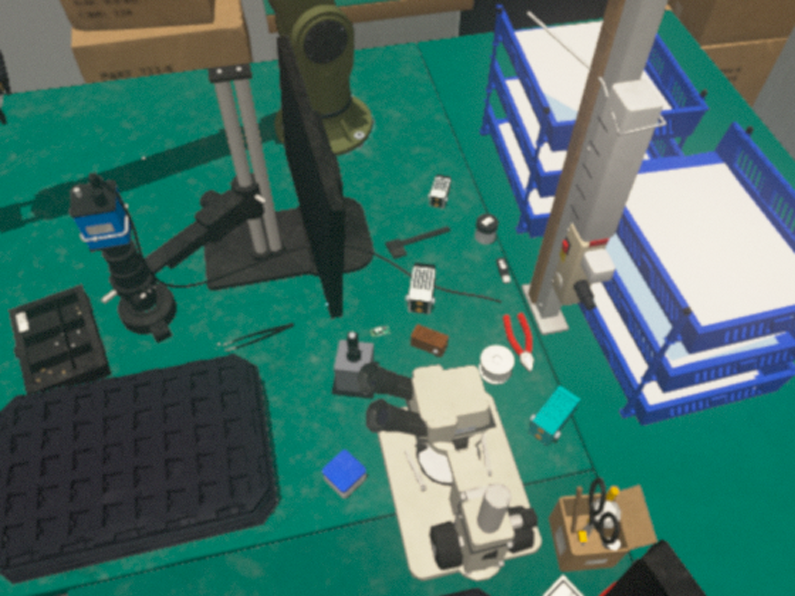

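Candidates for the module in the top picture: silver large (347,318), silver small (285,477), brown (355,252), turquoise (257,145). By the description it is the large silver one, confirmed in a crop below. A tall dark panel stands edge-on at (455,250)–(480,595), between the arm and the work, so I measure that too.

```bash
python3 - <<'E'
from h import *
a=cam('top');b=cam('side');s=1.42
for n,p,q in [('panel near top',(451,248),(340,205)),('panel far top',(480,590),(285,42)),('post top?',(605,408),(230,70)),('microscope eyepiece',(440,65),(375,412)),('knob',(445,205),(351,338)),('lamp',(745,270),(97,190)),('monitor near bottom',(451,248),(335,308))]:
    print(n,tri(a,np.array(p)/s,b,np.array(q)/s).round(3))
print('mod',pt(a,347/s,318/s,.044).round(3),pt(b,421/s,288/s,.044).round(3),'small',pt(a,285/s,477/s,.03).round(3))
print('stand foot mid',pt(a,440/s,224/s,.075).round(3))
print('base',px(a,[0,0,0])*s,px(b,[0,0,0])*s, 'tcp',px(b,[.146,-.633,.22])*s)
A=cv2.resize(a['image'][195:255,215:275],(400,400),interpolation=2);B=cv2.resize(b['image'][175:235,265:325],(400,400),interpolation=2)
A2=cv2.resize(a['image'][125:185,280:340],(400,400),interpolation=2);B2=cv2.resize(b['image'][220:280,220:280],(400,400),interpolation=2)
cv2.imwrite('pics/crop1.png',cv2.resize(np.vstack([np.hstack([A,B]),np.hstack([A2,B2])]),(600,600)))
E
```

```text
panel near top [ 0.559 -0.046  0.312]
panel far top [ 0.186 -0.066  0.34 ]
post top? [ 0.368 -0.171  0.427]
microscope eyepiece [ 0.848 -0.053  0.217]
knob [ 0.672 -0.057  0.131]
lamp [ 0.511 -0.364  0.364]
monitor near bottom [ 0.607 -0.068  0.127]
mod [0.521 0.097 0.044] [0.538 0.093 0.044] small [0.281 0.195 0.03 ]
stand foot mid [ 0.66  -0.052  0.075]
base [[418.627683   668.92805508]] [[323.36839577 123.60132422]] tcp [[-24.41302189 128.23515159]]
```

View pics/crop1.png

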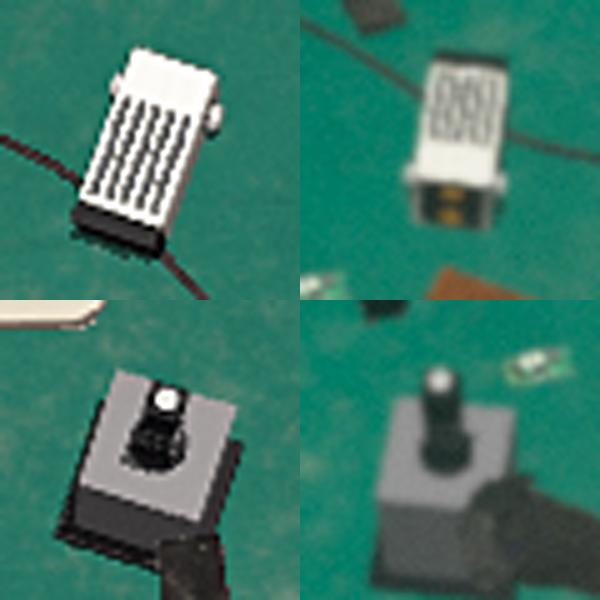

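```bash
python3 - <<'E'
from h import *
a=cam('top');b=cam('side')
A=lambda x,y:(215+x/5,195+y/5)
B=lambda x,y:(265+(x-300)/5,175+y/5)
l,r=pt(a,*A(112,89),.022),pt(a,*A(222,118),.022); print('top studs',l,r,(l+r)/2,np.linalg.norm(l-r),np.degrees(np.arctan2(*(l-r)[[1,0]])))
l2,r2=pt(b,*B(508,184),.022),pt(b,*B(404,176),.022); print('side',l2,r2,(l2+r2)/2,np.linalg.norm(l2-r2),np.degrees(np.arctan2(*(l2-r2)[[1,0]])))
# top face corners in top view z=.044
q=[pt(a,*A(*p),.044) for p in [(134,48),(217,74),(162,235),(76,203)]]
q=np.array(q);print(q.round(4),np.mean(q,0)); f=(q[0]+q[1]-q[2]-q[3])/2; print('len',np.linalg.norm(f),'axis az',np.degrees(np.arctan2(f[1],f[0])))
for z in (0,.1,.2,.3): print(z,px(b,[.559,-.046,z])*1.42,px(a,[.559,-.046,z])*1.42)
for n,p,q in [('colL',(0,105),(600,90)),('brown',(355,252),(430,340)),('lamp top',(765,268),(95,182))]: print(n,tri(a,np.array(p)/1.42,b,np.array(q)/1.42).round(3))
E
```

```text
top studs [0.55057897 0.11415053 0.022     ] [0.53583674 0.06416014 0.022     ] [0.54320785 0.08915534 0.022     ] 0.05211883146274924 73.56914314923519
side [0.55619258 0.11662296 0.022     ] [0.5393682  0.06509001 0.022     ] [0.54778039 0.09085648 0.022     ] 0.05420981994491168 71.91926705676946
[[0.5649 0.102  0.044 ]
 [0.5521 0.065  0.044 ]
 [0.4805 0.0905 0.044 ]
 [0.4956 0.1284 0.044 ]] [0.52328077 0.09648821 0.044     ]
len 0.0750896817159824 axis az -20.218715959661505
0 [[348.71691213 324.9298411 ]] [[435.99267017 296.9514702 ]]
0.1 [[345.90975108 292.19909347]] [[439.26498309 284.44377262]]
0.2 [[342.68490663 254.5982691 ]] [[443.25413119 269.19612995]]
0.3 [[338.94166402 210.95306075]] [[448.2246329  250.19747856]]
colL [0.633 0.316 0.536]
brown [0.634 0.085 0.018]
lamp top [ 0.509 -0.369  0.38 ]
```

Emit:
{"fn": "servo_tool", "kwargs": {"plan": [[1,[0,0,-4],[0,0,0]],[1,[0,0,-4],[0,0,0]],[1,[0,0,-4],[0,0,0]],[1,[0,0,-4],[0,0,0]],[1,[0,0,-4],[0,0,0]],[1,[0,0,-4],[0,0,0]],[1,[0,0,-4],[0,0,0]],[1,[0,0,-4],[0,0,0]],[1,[3.7,-1.3,0],[0,0,0]],[1,[3.7,-1.3,0],[0,0,0]],[1,[3.7,-1.3,0],[0,0,0]],[1,[3.7,-1.3,0],[0,0,0]]], "force": 6}}

```text
time_s: 1.3
tool_pos: [0.2646, -0.5562, 0.5431]
tool_rot: [180.0, 0.6, 10.9]
force: [0.4, -0.2, 0.3]
grip_width: 0.0871
```

Emit:
{"fn": "servo_tool", "kwargs": {"plan": [[1,[3.7,-1.3,0],[0,0,0]],[1,[3.7,-1.3,0],[0,0,0]],[1,[3.7,-1.3,0],[0,0,0]],[1,[3.7,-1.3,0],[0,0,0]],[1,[3.7,-1.3,0],[0,0,0]],[1,[3.7,-1.3,0],[0,0,0]],[1,[1.9,-2.9,0],[0,0,0]],[1,[1.9,-2.9,0],[0,0,0]],[1,[1.9,-2.9,0],[0,0,0]],[1,[1.9,-2.9,0],[0,0,0]],[1,[1.9,-2.9,0],[0,0,0]],[1,[1.9,-2.9,0],[0,0,0]],[1,[1.9,-2.9,0],[0,0,0]],[1,[1.9,-2.9,0],[0,0,0]]]}}

```text
time_s: 2.47
tool_pos: [0.5908, -0.1624, 0.5331]
tool_rot: [-179.9, 0.9, 10.9]
force: [1.0, 0.2, -0.3]
grip_width: 0.0872
```

Emit:
{"fn": "servo_tool", "kwargs": {"plan": [[1,[0,-3.2,0],[0,0,0]],[1,[0,-3.2,0],[0,0,0]],[1,[0,-3.2,0],[0,0,0]],[1,[0,-3.2,0],[0,0,0]],[1,[0,-3.2,0],[0,0,0]],[1,[0,-3.2,0],[0,0,0]],[1,[0,-3.2,0],[0,0,0]],[1,[0,-3.2,0],[0,0,0]],[1,[0,0,3],[0,0,7]],[1,[0,0,3],[0,0,7]],[1,[0,0,3],[0,0,7]],[1,[0,0,3],[0,0,7]],[1,[0,0,3],[0,0,1]],[1,[0,0,3],[0,0,0]],[1,[0,0,3],[0,0,0]],[1,[0,0,0],[0,0,0]]]}}

```text
time_s: 3.8
tool_pos: [0.534, 0.1184, 0.3138]
tool_rot: [-179.8, 0.8, -18.1]
force: [-1.2, -0.3, -2.5]
grip_width: 0.0869
```

```bash
python3 - <<'E'
from h import *
o=env.get_obs(); print(o['tool_pos'],o['tool_rot'],o['qpos'],o['force'])
E
```

```text
[0.53404048 0.11842157 0.31381524] [-179.82003639    0.77361569  -18.11249038] [  -1.20460523    5.25349677  -14.75275131   88.56412908    0.75519953
   86.89555683 -124.06253955] [-1.24570901 -0.26825538 -2.46198603]
```

Emit:
{"fn": "servo_tool", "kwargs": {"plan": [[1,[1.0,1.2,3],[0,0,0]],[1,[1.0,1.2,3],[0,0,0]],[1,[0,0,3],[0,0,0]],[1,[0,0,3],[0,0,0]],[1,[0,0,3],[0,0,0]],[1,[0,0,3],[0,0,0]],[1,[0,0,2.4],[0,-0.8,0]],[1,[0,0,0],[0,0,0]]]}}

```text
time_s: 4.47
tool_pos: [0.5531, 0.091, 0.1161]
tool_rot: [-179.4, 0.6, -18.1]
force: [0.3, -0.4, -0.7]
grip_width: 0.087
```

```bash
python3 - <<'E'
from h import *
o=env.get_obs(); print(o['tool_pos'],o['tool_rot'],o['grip_width'])
a=cam('top');b=cam('side')
A=cv2.resize(a['image'][170:270,195:295],(390,390),interpolation=2);B=cv2.resize(b['image'][135:235,245:345],(390,390),interpolation=2)
cv2.imwrite('pics/crop2.png',np.hstack([A,B]))
E
```

```text
[0.55312739 0.09101326 0.1161201 ] [-179.35512563    0.62489455  -18.10208162] 0.08702511447775892
```

View pics/crop2.png

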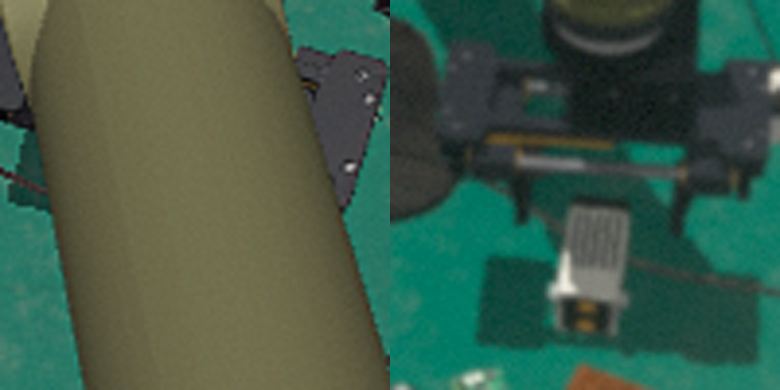

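```bash
python3 - <<'E'
from h import *
b=cam('side');t=[.5531,.091,.1161]; print(px(b,t), (298.8,193.5))
f=lambda x,y:(245+(x-390)/3.9,135+y/3.9)
l,r=pt(b,*f(630,297),.022),pt(b,*f(551,291),.022);print(l,r,(l+r)/2)
E
```

```text
[[298.20841537 190.05725536]] (298.8, 193.5)
[0.55415402 0.11700027 0.022     ] [0.53781239 0.06675337 0.022     ] [0.5459832  0.09187682 0.022     ]
```

Emit:
{"fn": "servo_tool", "kwargs": {"plan": [[1,[-0.7,0.2,2.5],[0,0,0]],[1,[0,0,2.5],[0,0,0]],[1,[0,0,2.5],[0,0,0]],[1,[0,0,1.2],[0,0,0]],[1,[0,0,0],[0,0,0]],[1,[0,0,0],[0,0,0]]]}}

```text
time_s: 5.12
tool_pos: [0.5642, 0.097, 0.0507]
tool_rot: [-178.3, -1.5, -18.1]
force: [-1.1, 0.4, 0.1]
grip_width: 0.0875
```

```bash
cat >> h.py <<'E'
from scipy.spatial.transform import Rotation as Ro
def go(p,yaw,pr=True):
    o=env.get_obs(); R=Ro.from_euler('xyz',o['tool_rot'],degrees=True); T=Ro.from_euler('xyz',[180,0,yaw],degrees=True)
    print('pos',o['tool_pos'].round(4),o['tool_rot'].round(1),'cm',(R.inv().apply(np.array(p)-o['tool_pos'])*100).round(2),'turn',(R.inv()*T).as_rotvec(degrees=True).round(1),'q',o['qpos'].round(0),'f',o['force'].round(1),'w',o['grip_width'].round(4),'t',o['time_s'])
E
python3 -c "
from h import *
go([.5455,.091,.008],-18)"
```

```text
Traceback (most recent call last):
  File "h.py", line 18, in go
    print('pos',o['tool_pos'].round(4),o['tool_rot'].round(1),'cm',(R.inv().apply(np.array(p)-o['tool_pos'])*100).round(2),'turn',(R.inv()*T).as_rotvec(degrees=True).round(1),'q',o['qpos'].round(0),'f',o['force'].round(1),'w',o['grip_width'].round(4),'t',o['time_s'])
                                                                                                                                                                                                                                  ^^^^^^^^^^^^^^^^^^^^^
AttributeError: 'float' object has no attribute 'round'
```

```bash
sed -i "s/o\['grip_width'\].round(4)/round(o['grip_width'],4)/" h.py
python3 -c "
from h import *
go([.5455,.091,.008],-18)"
```

```text
pos [0.5642 0.097  0.0507] [-178.3   -1.5  -18.1] cm [-1.7   1.27  4.19] turn [-1.7 -1.5 -0.1] q [  -0.   17.  -13.  107.    4.   55. -123.] f [-1.1  0.4  0.1] w 0.0875 t 5.1167
```

Emit:
{"fn": "servo_tool", "kwargs": {"plan": [[1,[-0.9,0.6,1.0],[-0.9,-0.8,0]],[1,[-0.8,0.6,1.0],[-0.8,-0.7,0]],[1,[0,0,0.8],[0,0,0]],[1,[0,0,0],[0,0,0]],[1,[0,0,0],[0,0,0]]]}}

```text
time_s: 5.53
tool_pos: [0.5471, 0.0912, 0.0255]
tool_rot: [180.0, -0.3, -18.1]
force: [-0.8, -0.5, -0.3]
grip_width: 0.0868
```

```bash
python3 -c "
from h import *
go([.5455,.091,.008],-18)"
```

```text
pos [0.5471 0.0912 0.0255] [180.   -0.3 -18.1] cm [-0.16  0.07  1.75] turn [ 0.  -0.3 -0.1] q [  -1.   18.  -13.  109.    5.   54. -124.] f [-0.8 -0.5 -0.3] w 0.0868 t 5.5333
```

Emit:
{"fn": "servo_tool", "kwargs": {"plan": [[1,[-0.2,0.1,0.6],[0,0,0]],[1,[0,0,0.6],[0,0,0]],[1,[0,0,0.6],[0,0,0]],[1,[0,0,0],[0,0,0]]], "force": 6}}

```text
time_s: 5.87
tool_pos: [0.5452, 0.0908, 0.0063]
tool_rot: [-180.0, -0.4, -18.1]
force: [-0.8, -0.3, -0.5]
grip_width: 0.0872
```

```bash
python3 -c "
from h import *
go([.5455,.091,.008],-18)"
```

```text
pos [0.5452 0.0908 0.0063] [-180.    -0.4  -18.1] cm [ 0.02 -0.02 -0.17] turn [-0.  -0.4 -0.1] q [  -1.   19.  -13.  110.    6.   52. -125.] f [-0.8 -0.3 -0.5] w 0.0872 t 5.8667
```

Emit:
{"fn": "servo_tool", "kwargs": {"plan": [[0.5,[0,0,0],[0,0,0]],[0.5,[0,0,0],[0,0,0]],[0.5,[0,0,0],[0,0,0]],[0.5,[0,0,0],[0,0,0]],[0.5,[0,0,0],[0,0,0]],[0.5,[0,0,0],[0,0,0]],[0.5,[0,0,0],[0,0,0]],[0.5,[0,0,0],[0,0,0]]], "force": 6}}

```text
time_s: 6.53
tool_pos: [0.5456, 0.0907, 0.0062]
tool_rot: [-180.0, -0.4, -18.1]
force: [0.0, -0.2, -0.8]
grip_width: 0.0519
```

Emit:
{"fn": "servo_tool", "kwargs": {"plan": [[0.5,[0,0,-0.8],[0,0,0]],[0.5,[0,0,-0.8],[0,0,0]],[0.5,[0,0,-0.8],[0,0,0]],[0.5,[0,0,-0.8],[0,0,0]],[0.5,[0,0,-0.8],[0,0,0]],[0.5,[0,0,-0.8],[0,0,0]],[0.5,[0,0,-0.8],[0,0,0]],[0.5,[0,0,-0.8],[0,0,0]],[0.5,[0,0,0],[0,0,0]],[0.5,[0,0,0],[0,0,0]],[0.5,[0,0,0],[0,0,0]],[0.5,[0,0,0],[0,0,0]]]}}

```text
time_s: 7.53
tool_pos: [0.5438, 0.0906, 0.0769]
tool_rot: [180.0, -0.3, -18.1]
force: [0.3, -0.5, -3.2]
grip_width: 0.0519
```

```bash
python3 - <<'E'
from h import *
go([.5455,.091,.053],-18)
b=cam('side'); save(b['image'],'s3.png',(265,145,345,225),6)
E
```

```text
pos [0.5438 0.0906 0.0769] [180.   -0.3 -18.1] cm [ 0.14 -0.09  2.39] turn [ 0.  -0.3 -0.1] q [  -0.   14.  -13.  107.    4.   60. -123.] f [ 0.3 -0.5 -3.2] w 0.0519 t 7.5333
```

View pics/s3.png

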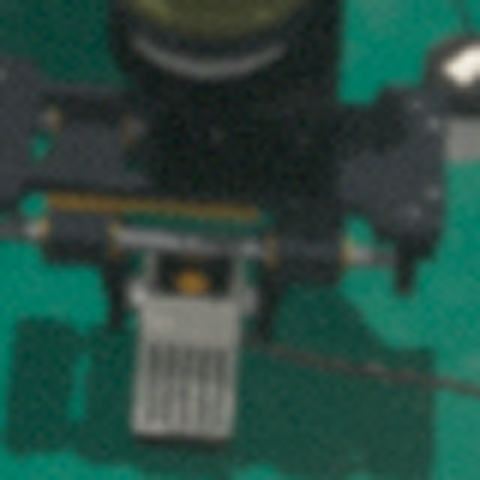

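Emit:
{"fn": "servo_tool", "kwargs": {"plan": [[0.5,[0,0,0.6],[0,0,0]],[0.5,[0,0,0.6],[0,0,0]],[0.5,[0,0,0.5],[0,0,0]],[0.5,[0,0,0.2],[0,0,0]],[0.5,[0,0,0],[0,0,0]],[0.5,[0,0,0],[0,0,0]]]}}

```text
time_s: 8.08
tool_pos: [0.5463, 0.0901, 0.0566]
tool_rot: [-180.0, -0.5, -18.1]
force: [-0.2, -0.1, 0.2]
grip_width: 0.0519
```

Emit:
{"fn": "servo_tool", "kwargs": {"plan": [[0.5,[0,0,0.2],[0,0,0]],[0.5,[0,0,0.2],[0,0,0]],[0.5,[0,0,0],[0,0,0]],[0.5,[0,0,0],[0,0,0]]]}}

```text
time_s: 8.42
tool_pos: [0.5502, 0.0889, 0.0552]
tool_rot: [-179.9, -1.0, -18.2]
force: [0.6, -0.5, -1.2]
grip_width: 0.0521
```

```bash
python3 - <<'E'
from h import *
go([.5455,.091,.053],-18)
b=cam('side'); save(b['image'],'s4.png',(270,160,330,220),8)
E
```

```text
pos [0.5502 0.0889 0.0552] [-179.9   -1.   -18.2] cm [-0.52 -0.05  0.21] turn [-0.1 -1.  -0.2] q [  -1.   15.  -13.  108.    5.   57. -124.] f [ 0.6 -0.5 -1.2] w 0.0521 t 8.4167
```

View pics/s4.png

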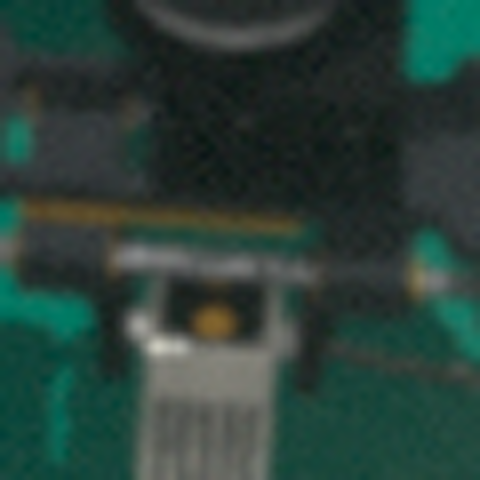

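Emit:
{"fn": "servo_tool", "kwargs": {"plan": [[0.5,[-0.4,0,0.1],[0,-0.7,0]],[0.5,[0,0,0.2],[0,0,0]],[0.5,[-0.1,0,0.1],[0,0,0]],[0.5,[0,0,0],[0,0,0]]]}}

```text
time_s: 8.8
tool_pos: [0.5493, 0.0893, 0.0546]
tool_rot: [-179.8, -0.7, -18.2]
force: [-0.4, 0.6, -0.7]
grip_width: 0.0519
```

Emit:
{"fn": "servo_tool", "kwargs": {"plan": [[0.5,[-0.2,0,0.5],[0,0,0]],[0.5,[-0.2,0,0.5],[0,0,0]],[0.5,[0,0,0],[0,0,0]],[0.5,[0,0,0],[0,0,0]]]}}

```text
time_s: 9.13
tool_pos: [0.5492, 0.0892, 0.047]
tool_rot: [-179.7, -1.1, -18.3]
force: [1.6, -1.9, 1.8]
grip_width: 0.0523
```

Emit:
{"fn": "servo_tool", "kwargs": {"plan": [[0.7,[0,0,0],[0,0,0]],[0.7,[0,0,0],[0,0,0]],[1,[0,0,0],[0,0,0]],[1,[0,0,0],[0,0,0]],[1,[0,0,0],[0,0,0]],[1,[0,0,0],[0,0,0]],[1,[0,0,-2],[0,0,0]],[1,[0,0,-3],[0,0,0]],[1,[0,0,-3],[0,0,0]],[1,[0,0,-4],[0,0,0]],[1,[0,0,-4],[0,0,0]],[1,[0,0,-4],[0,0,0]]]}}

```text
time_s: 10.13
tool_pos: [0.5349, 0.0906, 0.2396]
tool_rot: [179.6, 0.7, -18.0]
force: [1.1, 0.1, -0.5]
grip_width: 0.0868
```

```bash
python3 - <<'E'
from h import *
go([.665,-.054,.25],-18)
a=cam('top');b=cam('side')
# predicted outline of standing module in both views
def box(cx,cy,yaw):
    R=Ro.from_euler('z',yaw,degrees=True)
    return [R.apply([sx*.022,sy*.020,z])+[cx,cy,0] for z in (0,.084) for sx,sy in((1,1),(1,-1),(-1,-1),(-1,1))]
print(px(b,box(.549,.089,-18)).round(0).tolist(), px(b,[.549+.011*.951,.089-.011*.309,.084]))
B=cv2.resize(b['image'][150:230,260:340],(480,480),interpolation=2);A=cv2.resize(b['image'][220:280,220:270],(300,360),interpolation=2)
S=np.zeros((480,780,3),np.uint8);S[:,:480]=B;S[:360,480:]=A;cv2.imwrite('pics/s5.png',S)
E
```

```text
pos [0.5349 0.0906 0.2396] [179.6   0.7 -18. ] cm [16.83  9.73 -1.19] turn [ 0.4  0.7 -0. ] q [   0.    6.  -14.   96.    1.   79. -122.] f [ 1.1  0.1 -0.5] w 0.0868 t 10.1333
[[302.0, 224.0], [287.0, 223.0], [288.0, 209.0], [303.0, 210.0], [304.0, 205.0], [288.0, 203.0], [289.0, 189.0], [305.0, 191.0]] [[296.21312734 200.43593383]]
```

View pics/s5.png

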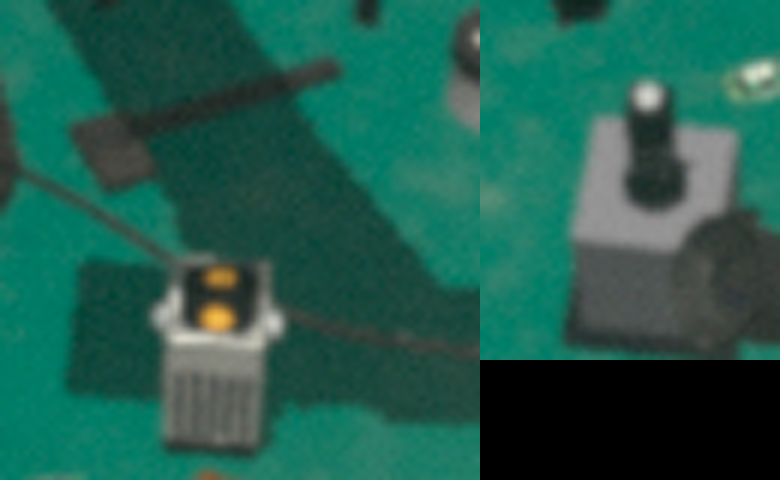

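```bash
python3 - <<'E'
from h import *
a=cam('top');b=cam('side')
A=lambda x,y:(280+x/5,125+(y-300)/5)
B=lambda x,y:(220+(x-480)/6,220+y/6)
q=np.array([pt(a,*A(*p),.075) for p in [(118,372),(238,405),(202,520),(80,487)]]); print(q.round(4),q.mean(0),[np.linalg.norm(q[i]-q[i-1]).round(4) for i in range(4)])
for i,j in((1,0),(2,3),(0,3),(1,2)): d=q[i]-q[j]; print(np.degrees(np.arctan2(d[1],d[0])).round(1))
q=np.array([pt(b,*B(*p),.075) for p in [(597,118),(740,132),(577,236)]]); print(q.round(4),(q[1]+q[2])/2)
print('knob',pt(a,*A(167,398),.139),pt(b,*B(648,92),.139),tri(a,A(167,398),b,B(648,92)))
f=lambda x,y:(260+x/6,150+y/6)
p,s=pt(b,*f(217,318),.084),pt(b,*f(221,277),.084);print('pad',p,s,np.linalg.norm(p-s),'mid',(p+s)/2, np.degrees(np.arctan2(*(p-s)[[1,0]])))
E
```

```text
[[ 0.703  -0.0399  0.075 ]
 [ 0.6861 -0.0926  0.075 ]
 [ 0.6338 -0.0744  0.075 ]
 [ 0.6504 -0.0213  0.075 ]] [ 0.66833099 -0.05705938  0.075     ] [np.float64(0.0558), np.float64(0.0553), np.float64(0.0554), np.float64(0.0556)]
-107.8
-107.4
-19.5
-19.1
[[ 0.6363 -0.0714  0.075 ]
 [ 0.655  -0.018   0.075 ]
 [ 0.6871 -0.0884  0.075 ]] [ 0.67105269 -0.05317074  0.075     ]
knob [ 0.66892442 -0.05644373  0.139     ] [ 0.67019554 -0.05470315  0.139     ] [ 0.66940449 -0.05554388  0.13802993]
pad [0.56714539 0.08354013 0.084     ] [0.54682744 0.09039215 0.084     ] 0.02144222339307833 mid [0.55698642 0.08696614 0.084     ] -18.636144914795356
```

Emit:
{"fn": "servo_tool", "kwargs": {"plan": [[1,[3.5,0,-1],[0,0,0]],[1,[3.5,0,-1],[0,0,0]],[1,[3.5,0,-1],[0,0,0]],[1,[3.5,0,0],[0,0,0]],[1,[3.5,0,0],[0,0,0]],[1,[0,2,0],[0,0,0]],[1,[0,2,0],[0,0,0]],[1,[0,2,0],[0,0,0]],[1,[0,2,0],[0,0,0]],[1,[0,1.8,0],[0,0,0]],[1,[0,0,0],[0,0,0]],[1,[0,0,0],[0,0,0]]]}}

```text
time_s: 11.33
tool_pos: [0.6645, -0.0602, 0.2251]
tool_rot: [178.6, 4.0, -17.7]
force: [-0.1, 0.9, 1.1]
grip_width: 0.0867
```

```bash
python3 - <<'E'
from h import *
go([.669,-.056,.20],-18.5)
a=cam('top');b=cam('side')
A=cv2.resize(a['image'][170:270,205:305],(390,390),interpolation=2);B=cv2.resize(b['image'][20:280,130:390],(390,390),interpolation=2)
cv2.imwrite('pics/c6.png',np.hstack([A,B]))
E
```

```text
pos [ 0.6645 -0.0602  0.2251] [178.6   4.  -17.7] cm [ 0.47 -0.59  2.47] turn [1.5 4.  0.9] q [   9.   24.   -8.   76.    4.   85. -107.] f [-0.1  0.9  1.1] w 0.0867 t 11.3333
```

View pics/c6.png

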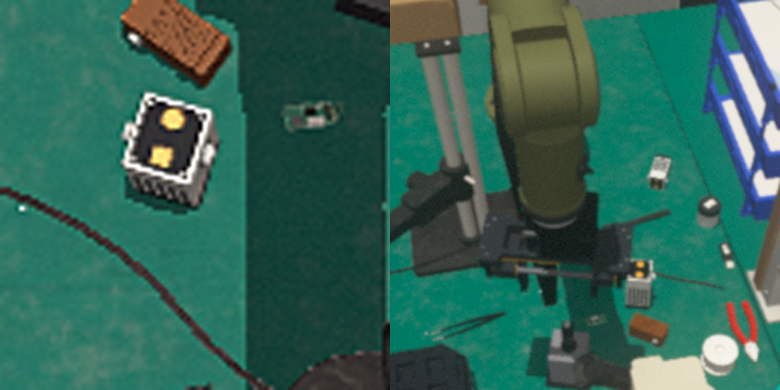

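```bash
python3 - <<'E'
from h import *
from scipy.optimize import least_squares
a=cam('top'); f=lambda x,y:(205+x/3.9,170+y/3.9)
p,s=pt(a,*f(173,119),.084),pt(a,*f(162,155),.084);print('pad',p,s,np.linalg.norm(p-s),(p+s)/2,np.degrees(np.arctan2(*(p-s)[[1,0]])))
D=[([77.813,18.433,-4.017,83.167,1.295,78.541],[.14602,-.63288,.2216]),([-1.2046,5.2535,-14.7528,88.564,.7552,86.8956],[.53404,.11842,.31382])]
o=env.get_obs();D.append((o['qpos'][:6],o['tool_pos']))
def fk(q,L,s):
    q=np.radians(q);h,A,B,d=L;R=np.eye(3);P=[np.array([0,0,h])]
    rz=lambda t:Ro.from_euler('z',t).as_matrix();ry=lambda t:Ro.from_euler('y',t).as_matrix()
    R=rz(-q[0])@ry(q[1]);P.append(P[-1]+R@[0,0,A]);R=R@rz(s[0]*q[2])@ry(q[3]);P.append(P[-1]+R@[0,0,B]);R=R@rz(s[1]*q[4])@ry(q[5]);P.append(P[-1]+R@[0,0,d]);return P
for s in [(1,1),(1,-1),(-1,1),(-1,-1)]:
    r=least_squares(lambda L:np.ravel([fk(q,L,s)[-1]-x for q,x in D]),[.3,.45,.45,.3]);print(s,r.x.round(3),r.cost)
    if r.cost<1e-4: print(np.round(fk(D[2][0],r.x,s),3))
E
```

```text
pad [0.56540326 0.08218292 0.084     ] [0.54530615 0.08851421 0.084     ] 0.021070803441702122 [0.55535471 0.08534856 0.084     ] -17.48624740704787
(1, 1) [0.073 0.856 0.388 0.58 ] 0.03119066490182159
(1, -1) [-1.204  0.461  0.449 -1.087] 0.02163253702561561
(-1, 1) [-0.305  0.395  0.513 -0.256] 0.0006361208514577844
(-1, -1) [0.304 0.537 0.495 0.491] 0.0009430399063644714
```

Emit:
{"fn": "servo_tool", "kwargs": {"plan": [[1,[0.3,-0.3,0.5],[0.8,2,0.5]],[1,[0.2,-0.3,0.5],[0.7,2,0.4]],[1,[0,0,0.5],[0,0,0]],[1,[0,0,0],[0,0,0]]]}}

```text
time_s: 11.82
tool_pos: [0.6732, -0.0469, 0.2106]
tool_rot: [-179.7, -0.2, -17.9]
force: [-0.8, 0.5, -0.4]
grip_width: 0.087
```

```bash
python3 -c "
from h import *
go([.669,-.056,.155],-18.5)"
```

```text
pos [ 0.6732 -0.0469  0.2106] [-179.7   -0.2  -17.9] cm [-0.15  1.02  5.55] turn [-0.3 -0.2  0.6] q [   9.   22.   -9.   80.    3.   78. -108.] f [-0.8  0.5 -0.4] w 0.087 t 11.8167
```

Emit:
{"fn": "servo_tool", "kwargs": {"plan": [[1,[-0.1,0.5,1.5],[0,0,0.3]],[1,[-0.1,0.5,1.5],[0,0,0.3]],[1,[0,0,1.5],[0,0,0]],[1,[0,0,1],[0,0,0]],[1,[0,0,0],[0,0,0]],[1,[0,0,0],[0,0,0]]]}}

```text
time_s: 12.32
tool_pos: [0.6709, -0.0493, 0.1559]
tool_rot: [-179.5, -0.2, -18.0]
force: [-0.5, 0.6, 0.8]
grip_width: 0.0871
```

```bash
python3 -c "
from h import *
go([.669,-.056,.09],-18.5)"
```

```text
pos [ 0.6709 -0.0493  0.1559] [-179.5   -0.2  -18. ] cm [0.   0.75 6.58] turn [-0.5 -0.2  0.5] q [   9.   23.   -9.   85.    3.   72. -108.] f [-0.5  0.6  0.8] w 0.0871 t 12.3167
```

Emit:
{"fn": "servo_tool", "kwargs": {"plan": [[1,[0,0.6,1.2],[-0.3,0,0.3]],[1,[0,0.5,1.2],[0,0,0.2]],[1,[0,0,1.2],[0,0,0]],[1,[0,0,1],[0,0,0]],[1,[0,0,0],[0,0,0]],[1,[0,0,0],[0,0,0]]]}}

```text
time_s: 12.82
tool_pos: [0.6686, -0.0605, 0.1068]
tool_rot: [-179.8, -0.3, -18.5]
force: [-0.3, 0.2, -0.9]
grip_width: 0.087
```

```bash
python3 -c "
from h import *
go([.669,-.056,.09],-18.5)"
```

```text
pos [ 0.6686 -0.0605  0.1068] [-179.8   -0.3  -18.5] cm [-0.12 -0.43  1.68] turn [-0.2 -0.3 -0. ] q [   9.   25.   -8.   88.    4.   67. -108.] f [-0.3  0.2 -0.9] w 0.087 t 12.8167
```

Go down, correct, settle upright, then close.

Emit:
{"fn": "servo_tool", "kwargs": {"plan": [[1,[-0.1,-0.3,0.7],[0,-0.3,0]],[1,[0,-0.1,0.7],[0,0,0]],[1,[0,0,0],[0,0,0]],[1,[0,0,0],[0,0,0]]], "force": 20}}

```text
time_s: 13.15
tool_pos: [0.6694, -0.0555, 0.0917]
tool_rot: [-179.8, -0.0, -18.5]
force: [1.2, -0.3, -0.3]
grip_width: 0.0869
```

```bash
python3 -c "
from h import *
go([.669,-.056,.09],-18.5)"
```

```text
pos [ 0.6694 -0.0555  0.0917] [-179.8   -0.   -18.5] cm [-0.03  0.06  0.17] turn [-0.2 -0.   0. ] q [   9.   26.   -9.   88.    4.   66. -109.] f [ 1.2 -0.3 -0.3] w 0.0869 t 13.15
```

Emit:
{"fn": "servo_tool", "kwargs": {"plan": [[0,[0,0,0],[0,0,0]],[0,[0,0,0],[0,0,0]],[0,[0,0,0],[0,0,0]],[0,[0,0,0],[0,0,0]],[0,[0,0,0],[0,0,0]],[0,[0,0,0],[0,0,0]],[0,[0,0,0],[0,0,0]],[0,[0,0,0],[0,0,0]],[0,[0,0,0],[0,0,0]],[0,[0,0,0],[0,0,0]]], "force": 20}}

```text
time_s: 13.98
tool_pos: [0.6706, -0.0555, 0.0937]
tool_rot: [-179.8, -0.2, -18.5]
force: [0.0, -0.9, 0.6]
grip_width: 0.0283
```

```bash
python3 -c "
from h import *
go([.669,-.056,.09],-18.5)
print(env.get_obs()['wrist_torque'])"
```

```text
pos [ 0.6706 -0.0555  0.0937] [-179.8   -0.2  -18.5] cm [-0.14  0.1   0.37] turn [-0.2 -0.2  0. ] q [   9.   26.   -9.   88.    4.   66. -109.] f [ 0.  -0.9  0.6] w 0.0283 t 13.9833
[ 0.07424902  0.04917853 -0.01950775]
```

Emit:
{"fn": "servo_tool", "kwargs": {"plan": [[0,[0,0,0],[0,0,0]],[0,[0,0,0],[0,0,0]],[0,[0,0,0],[0,0,0]],[0,[0,0,0],[0,0,0]],[0,[0,0,0],[0,0,0]]]}}

```text
time_s: 14.4
tool_pos: [0.6706, -0.0555, 0.0937]
tool_rot: [-179.8, -0.2, -18.5]
force: [-0.1, 0.6, 0.8]
grip_width: 0.0157
```

```bash
python3 -c "
from h import *
go([.669,-.056,.20],-18.5)
print(env.get_obs()['wrist_torque'])"
```

```text
pos [ 0.6706 -0.0555  0.0937] [-179.8   -0.2  -18.5] cm [ -0.1    0.05 -10.63] turn [-0.2 -0.2  0. ] q [   9.   26.   -9.   88.    4.   66. -109.] f [-0.1  0.6  0.8] w 0.0157 t 14.4
[0.06681065 0.0621701  0.03154644]
```

Emit:
{"fn": "servo_tool", "kwargs": {"plan": [[0,[0,0,-0.8],[0,0,0]],[0,[0,0,-0.8],[0,0,0]],[0,[0,0,-0.8],[0,0,0]],[0,[0,0,0],[0,0,0]]], "force": 25}}

```text
time_s: 14.73
tool_pos: [0.6701, -0.0555, 0.1196]
tool_rot: [-179.8, -0.1, -18.5]
force: [0.2, 0.5, 0.4]
grip_width: 0.0157
```

```bash
python3 -c "
from h import *
go([.6706,-.0555,.20],-18.5)"
```

```text
pos [ 0.6701 -0.0555  0.1196] [-1.798e+02 -1.000e-01 -1.850e+01] cm [ 0.07 -0.05 -8.04] turn [-0.2 -0.1  0. ] q [   9.   25.   -9.   87.    4.   69. -109.] f [0.2 0.5 0.4] w 0.0157 t 14.7333
```

Emit:
{"fn": "servo_tool", "kwargs": {"plan": [[0,[0,0,-0.8],[0,0,0]],[0,[0,0,-0.8],[0,0,0]],[0,[0.1,0,-0.8],[0,0,0]],[0,[0,0,-0.8],[0,0,0]],[0,[0,0,-0.8],[0,0,0]],[0,[0,0,-1],[0,0,0]],[0,[0,0,-2],[0,0,0]],[0,[0,0,-2],[0,0,0]],[0,[0,0,-2],[0,0,0]],[0,[0,0,-1],[0,0,0]],[0,[0,0,0],[0,0,0]]]}}

```text
time_s: 15.65
tool_pos: [0.6707, -0.0562, 0.2522]
tool_rot: [-179.7, -0.3, -18.5]
force: [1.0, -0.5, -1.2]
grip_width: 0.0157
```

```bash
python3 -c "
from h import *
go([.566,.083,.24],-18.5)"
```

```text
pos [ 0.6707 -0.0562  0.2522] [-179.7   -0.3  -18.5] cm [-14.34  -9.88   1.2 ] turn [-0.3 -0.3  0. ] q [   9.   21.   -9.   77.    3.   82. -108.] f [ 1.  -0.5 -1.2] w 0.0157 t 15.65
```

Emit:
{"fn": "servo_tool", "kwargs": {"plan": [[0,[0,-2,0],[0,0,0]],[0,[0,-2,0],[0,0,0]],[0,[0,-2,0],[0,0,0]],[0,[0,-2,0],[0,0,0]],[0,[0,-1.5,0],[0,0,0]],[0,[-2,0,0],[0,0,0]],[0,[-2,0,0],[0,0,0]],[0,[-2,0,0],[0,0,0]],[0,[-2,0,0],[0,0,0]],[0,[-2,0,0],[0,0,0]],[0,[-2,0,0],[0,0,0]],[0,[-1.5,0,0],[0,0,0]],[0,[0,0,0],[0,0,0]],[0,[0,0,0],[0,0,0]]]}}

```text
time_s: 16.82
tool_pos: [0.5652, 0.0814, 0.2402]
tool_rot: [179.7, 0.5, -18.6]
force: [-0.4, -0.7, -0.7]
grip_width: 0.0158
```

```bash
python3 -c "
from h import *
go([.566,.083,.19],-18.5)"
```

```text
pos [0.5652 0.0814 0.2402] [179.7   0.5 -18.6] cm [ 0.07 -0.2   5.02] turn [ 0.3  0.5 -0.1] q [   1.    9.  -13.   92.    2.   79. -121.] f [-0.4 -0.7 -0.7] w 0.0158 t 16.8167
```

Down to about 20 mm above the pad, then a look.

Emit:
{"fn": "servo_tool", "kwargs": {"plan": [[0,[0,-0.2,1.0],[0.3,0.4,0]],[0,[0,0,1.0],[0,0,0]],[0,[0,0,1.0],[0,0,0]],[0,[0,0,0.7],[0,0,0]],[0,[0,0,0],[0,0,0]],[0,[0,0,0],[0,0,0]]]}}

```text
time_s: 17.32
tool_pos: [0.5682, 0.0809, 0.1986]
tool_rot: [180.0, 0.2, -18.8]
force: [0.8, -0.6, -1.7]
grip_width: 0.0158
```

```bash
python3 - <<'E'
from h import *
go([.566,.083,.18],-18.5)
o=env.get_obs();b=cam('side');t=o['tool_pos']+Ro.from_euler('xyz',o['tool_rot'],degrees=True).apply([0,0,.0827])
print('tip',t,px(b,t)); save(b['image'],'s7.png',(270,160,330,220),9)
E
```

```text
pos [0.5682 0.0809 0.1986] [180.    0.2 -18.8] cm [-0.27 -0.12  1.86] turn [ 0.   0.2 -0.3] q [   1.   11.  -13.   96.    2.   74. -121.] f [ 0.8 -0.6 -1.7] w 0.0158 t 17.3167
tip [0.56800132 0.08095493 0.11588297] [[295.70270714 195.54611729]]
```

View pics/s7.png

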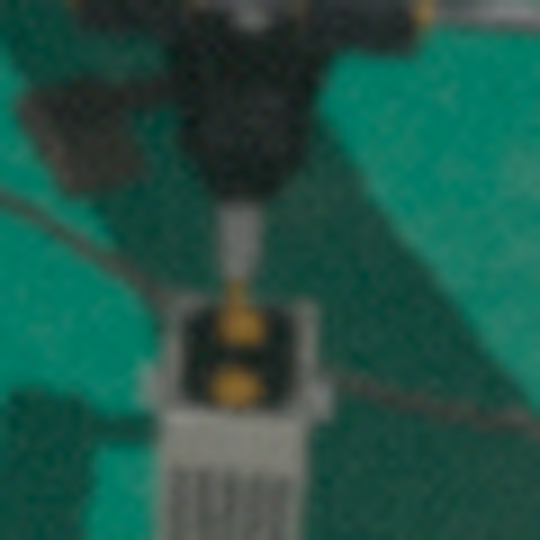

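Emit:
{"fn": "servo_tool", "kwargs": {"plan": [[0,[-0.2,-0.1,0.8],[0,0,0]],[0,[-0.1,-0.1,0.6],[0,0,-0.2]],[0,[0,0,0.4],[0,0,0]],[0,[0,0,0],[0,0,0]],[0,[0,0,0],[0,0,0]]]}}

```text
time_s: 17.78
tool_pos: [0.5664, 0.084, 0.1793]
tool_rot: [180.0, 0.1, -18.6]
force: [-0.0, -0.3, -0.5]
grip_width: 0.0159
```

```bash
python3 -c "
from h import *
go([.5662,.083,.1667],-18.5)"
```

```text
pos [0.5664 0.084  0.1793] [ 1.80e+02  1.00e-01 -1.86e+01] cm [0.02 0.1  1.26] turn [ 0.   0.1 -0.1] q [   1.   11.  -13.   97.    3.   72. -122.] f [-0.  -0.3 -0.5] w 0.0159 t 17.7833
```

Emit:
{"fn": "servo_tool", "kwargs": {"plan": [[0,[0,0.1,0.3],[0,0,0]],[0,[0,0,0.3],[0,0,0]],[0,[0,0,0.2],[0,0,0]],[0,[0,0,0],[0,0,0]],[0,[0,0,0],[0,0,0]]]}}

```text
time_s: 18.2
tool_pos: [0.5664, 0.083, 0.1712]
tool_rot: [-180.0, 0.0, -18.6]
force: [1.0, 0.3, -0.1]
grip_width: 0.0156
```

```bash
python3 -c "
from h import *
go([.5662,.083,.1617],-18.5)"
```

```text
pos [0.5664 0.083  0.1712] [-180.     0.   -18.6] cm [-0.02  0.01  0.95] turn [-0.   0.  -0.1] q [   1.   11.  -13.   98.    3.   71. -122.] f [ 1.   0.3 -0.1] w 0.0156 t 18.2
```

Emit:
{"fn": "servo_tool", "kwargs": {"plan": [[0,[0,0,0.2],[0,0,0]],[0,[0,0,0.2],[0,0,0]],[0,[0,0,0.2],[0,0,0]],[0,[0,0,0],[0,0,0]],[0,[0,0,0],[0,0,0]]]}}

```text
time_s: 18.62
tool_pos: [0.5669, 0.0831, 0.1654]
tool_rot: [-180.0, -0.0, -18.6]
force: [-0.8, 0.6, 0.1]
grip_width: 0.0157
```

```bash
python3 - <<'E'
from h import *
go([.5662,.083,.1617],-18.5)
b=cam('side'); save(b['image'],'s8.png',(280,170,320,210),12)
E
```

```text
pos [0.5669 0.0831 0.1654] [-180.    -0.   -18.6] cm [-0.07  0.03  0.37] turn [-0.  -0.  -0.1] q [   1.   12.  -13.   98.    3.   70. -122.] f [-0.8  0.6  0.1] w 0.0157 t 18.6167
```

View pics/s8.png

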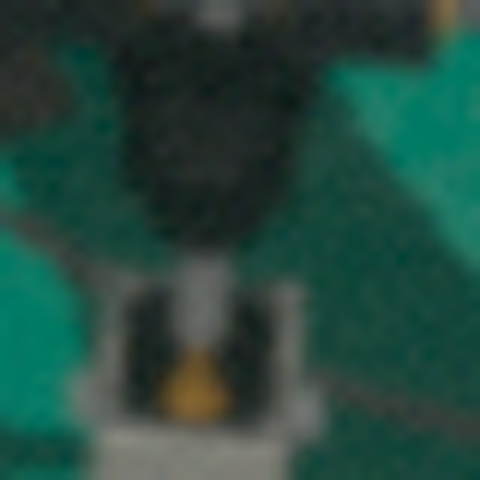

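The plunger tip is at (195,385) in the crop, meeting the round pad at (195,395), and the barrel end is at (203,340), so it is aligned. I will average the force readings to see how far it has pressed.

```bash
cat > f.py <<'E'
from h import *
F=[];P=[]
for _ in range(14): env.read_camera('side'); o=env.get_obs(); F.append(o['force']);P.append(o['tool_pos'])
print('F',np.mean(F,0).round(2),(np.std(F,0)/14**.5).round(2),'P',np.mean(P,0).round(4),o['tool_rot'].round(2),o['time_s'])
E
python3 f.py
```

```text
F [-0.21  0.1   0.66] [0.1  0.15 0.11] P [0.5669 0.0831 0.1653] [-1.7995e+02 -3.0000e-02 -1.8570e+01] 19.3667
```

Emit:
{"fn": "servo_tool", "kwargs": {"plan": [[0,[-0.1,0,0.2],[0,0,0]],[0,[0,0,0.1],[0,0,0]],[0,[0,0,0.1],[0,0,0]],[0,[0,0,0],[0,0,0]],[0,[0,0,0],[0,0,0]]]}}

```text
time_s: 19.78
tool_pos: [0.5666, 0.0833, 0.1617]
tool_rot: [-179.9, -0.1, -18.6]
force: [-0.9, -0.2, 2.1]
grip_width: 0.0156
```

```bash
python3 f.py
```

```text
F [-0.23 -0.02  2.04] [0.12 0.16 0.14] P [0.5666 0.0832 0.1616] [-1.7993e+02 -1.3000e-01 -1.8580e+01] 20.4833
```

```bash
python3 - <<'E'
from h import *
b=cam('side'); save(b['image'],'s9.png',(220,130,350,250),5)
E
```

```text
(no output)
```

View pics/s9.png

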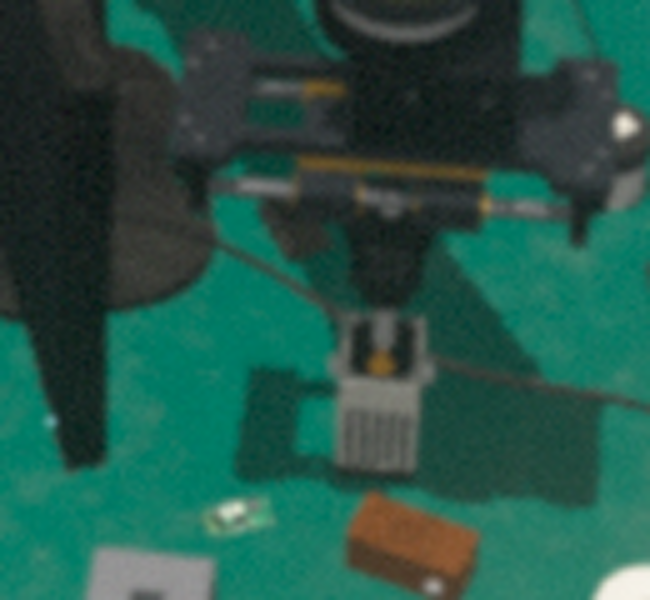

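The module stands upright at (380,400), the probe tip presses the round pad at (380,358), and the nearby bystanders in view have not moved. Handing in.

```bash
python3 -c "
from h import *
go([.5662,.083,.1617],-18.5)
env.sign_off()"
```

```text
pos [0.5666 0.0832 0.1616] [-1.799e+02 -1.000e-01 -1.860e+01] cm [-0.03  0.03 -0.01] turn [-0.1 -0.1 -0.1] q [   1.   12.  -13.   99.    3.   70. -122.] f [-0.4  1.4  2.6] w 0.0157 t 20.5333
the job is handed in; nothing more can be done
```

The job is handed in at 20.5 s of robot time. The large silver module stands upright on its black base, released. The probe is out of its stand and held upright, with its tip pressing the round brass pad.

- **Pressing depth:** the measured TCP height puts the plunger about 5.1 mm in. The averaged wrist force of 2.04 N, plus the probe's weight, gives about 2.6 N, or 5.2 mm. The two checks agree.
- **Probe upright:** the tool's tilt is about 0.1°.
- **Tip on the pad:** the tip is about 1 mm from the averaged pad position. The two cameras disagreed on that position by about 2 mm; the pad's radius is 6 mm. The last side picture shows the tip on the round pad; the arm hid the top camera's view.
- **Setting the module down:** it first touched slightly tilted and came flat after a light push; later pictures from both cameras showed it upright.
- **Other things on the bench:** I touched none of them on purpose. The last picture shows only the nearest ones, and those look unmoved.

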